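Unload cured heat sinks from the bonding rack into the foam tray, reversed

TASK

First flip the toggle clamp's arm up and back past upright, so that the part under it is free, while all four aluminium cooling parts are still on the bonding rack. Then move the four parts one by one into the pockets of the pink foam tray in reverse order: the leftmost of the rack (as the robot sees it) into the rightmost pocket, the second from the left into the second from the right, and so on. Set each down gently, upright and flat on the floor of its pocket, and leave the clamp open.

Things in the scene. Friction and masses are not known exactly. Their poses are not given: they have to be found in the camera images.
- straight_fin: heat sink with six straight upright fins, 42 x 42 mm; fins run along its y axis, so gripping along its x axis (42 mm wide) meets flat outer fins. Plain aluminium, 34 mm tall, flat underside. Origin at the centre of its underside (16 mm above the bench at the start), z up. Loose; starts within about 4 mm and 10 degrees of square on its pad
- disc_fin: round heat sink of six stacked discs on a stem, 40 mm diameter. Plain aluminium, 34 mm tall, flat underside. Origin at the centre of its underside (16 mm above the bench at the start), z up. Loose; starts within about 4 mm and 10 degrees of square on its pad
- solid_block: solid heat-spreader block, 34 mm along its x by 44 mm along its y, two small dark screw holes on top. Plain aluminium, 34 mm tall, flat underside. Origin at the centre of its underside (16 mm above the bench at the start), z up. Loose; starts within about 4 mm and 10 degrees of square on its pad
- pin_fin: heat sink with sixteen round upright pins in a 4 x 4 grid, 38 x 38 mm (behaves as a solid block for gripping). Plain aluminium, 34 mm tall, flat underside. Origin at the centre of its underside (16 mm above the bench at the start), z up. Loose; starts within about 4 mm and 10 degrees of square on its pad
- seat_straight_fin: black square pad 52 x 52 mm, 6 mm thick, fixed on the bonding rack, on which the straight-fin heat sink sits at the start; it marks that part's place in the row and never moves. Pads look alike, 64 mm apart. Origin at the centre of its underside, 10 mm above the bench; x axis points away from the robot, y axis along the row to the left
- seat_disc_fin: black square pad 52 x 52 mm, 6 mm thick, fixed on the bonding rack, on which the round heat sink sits at the start; it marks that part's place in the row and never moves. Pads look alike, 64 mm apart. Origin at the centre of its underside, 10 mm above the bench; x axis points away from the robot, y axis along the row to the left
- seat_solid_block: black square pad 52 x 52 mm, 6 mm thick, fixed on the bonding rack, on which the solid block sits at the start; it marks that part's place in the row and never moves. Pads look alike, 64 mm apart. Origin at the centre of its underside, 10 mm above the bench; x axis points away from the robot, y axis along the row to the left
- seat_pin_fin: black square pad 52 x 52 mm, 6 mm thick, fixed on the bonding rack, on which the pin-fin heat sink sits at the start; it marks that part's place in the row and never moves. Pads look alike, 64 mm apart. Origin at the centre of its underside, 10 mm above the bench; x axis points away from the robot, y axis along the row to the left
- foam_tray: pink foam tray block, fixed and rigid, 96 mm (x) by 284 mm (y), 25 mm high, stands left or right of the bonding rack, turned up to 0.2 rad. Origin at the centre of its underside; x points away from the robot, y to the left along the row. Four pockets 55 x 55 mm, 8 mm deep (floor 17 mm above the bench), centred at x = 0 and y = +96, +32, -32, -96 mm
- clamp_arm: clamp arm over the leftmost (+y) part. Origin on the hinge, 63 mm above the bench, 75 mm beyond (+x) that pad's centre; hinge axis its y (left). Closed: z up, arm 12 mm wide reaches 130 mm along its -x; last 38 is a red handle 12 wide, 14 thick, clear in front of the part. Lifted, it turns about +y: 1.57 rad upright, stop 2.5. Swings freely: falls shut before upright, past it back
There are look-alikes about, which are no part of the job. What is shaped like the pin_fin but blue is not meant. What is shaped like the straight_fin but turquoise is not meant.

How it is judged:
By the outcome, as a careful person would: the job done as asked, in the order asked, and still so for the second after the job is handed in, with the robot touching nothing.
It also fails if it takes over 118 s, if anything falls off the work surface, if the arm or the gripper's body presses on something with over 40 N, if the wrist force passes 120 N, or if a joint passes its speed limit or range.

ROBOT

A 6-joint arm with a two-finger parallel gripper is mounted at the origin on the work surface. World frame = base frame: x ahead of the robot, y to its left, z up, the work surface at z = 0. Lengths are in m, angles in rad, forces in N, time in s.
With the tool pointing down it reaches from about 0.3 to 0.775 m from the base axis. Payload 14.6 kg.
Tool frame: the origin (TCP) lies midway between the tips of the shut fingers; the grasp point (between the pads) lies 19 mm behind it (ctrl.grip_depth is the z of the grasp point in the tool frame, in m); z points along the fingers, y is the line along which they close (so a half turn about z gives the same grasp; the last joint's range is limited). The gripper opens to 94 mm and grips with 3 to 60 N. Pads are 16 mm wide; open, the fingers measure 119 mm over their backs; the gripper's body (75 mm by 177 mm) begins 78 mm behind the grasp point.
Start: joints at [1.281, 0.3, 1.521, -0, 1.321, -0.067], TCP at [0.122, 0.536, 0.205] pointing down, gripper open.
Joint ranges: [-3.03, 3.03], [-0.79, 2.21], [0.23, 2.52], [-1.04, 4.18], [0, 3.07], [-2.55, 2.55]. Speed limits (rad/s): [2.22, 2.22, 2.57, 3.14, 3.14, 3.14].

INTERFACE

Orientations are given as [roll, pitch, yaw] about the fixed x, y, z axes, in that order (R = Rz(yaw) Ry(pitch) Rx(roll)).
In Python, from station import ctrl gives the robot as it stands. The module is installed in compiled form; this text tells all that it offers.
- The arm moves only by the tool carry_out, never from a script. Its argument "commands" is a list of rows, each a list of 3 entries, a list of its own where there are three numbers: the closure, from 0 (fully open) to 1 (shut), then the shift along the tool's x, y, z in mm, then the turn, a rotation vector about the tool's x, y, z in rad. In form: [[gripper, [tx, ty, tz], [wx, wy, wz]], ...]. A call has 1 to 10 rows; each row shifts and turns the commanded pose from where the row before left it, along the tool's axes as they then stand; what a row does not reach is not made up. A row lasts 1/8 s, in which the tool goes at most 62.5 mm and 10.7 degrees, less where a joint would pass 70% of its speed; a pose out of reach is approached as far as the arm can. A call with a gripper value outside its range is refused whole. The fingers move at their own pace and stop on an object; "squeeze" is the grip in N (left out, the last holds). Time passes only in rows, so rows that do not move let the fingers close. It gives the time, the measured TCP pose, the force, the opening and the grip force at its end, in the units of the state.
- ctrl.get_obs(): the state, without advancing time (a new reading comes with each control period).
- ctrl.camera(name): name is "scene" or "top" or "wrist"; returns a dict with "img" (480x640x3 uint8, blue, green, red), "camera_matrix" (3x3 intrinsics, pixels), "rvec" (rotation vector, rad) and "tvec" (3), from world to camera coordinates, as OpenCV has them. Camera axes: x right, y down, z forward; pixel columns grow to the right and rows downward; lengths in m; the calibration is good to about 2 mm. A picture is of the moment at which its call begins. There is no depth.
- ctrl.hand_in(): hands the job in; it is judged then, once.
Trained networks look in the newest picture that a camera, given by its name, has taken for a name from the list of things; names that differ only in an ending like _2 or _b are one class to them, and where a whole thing is asked for, a point or a joint stands for the part that bears it (a point fixed in the world has none). Each returns a list of dicts, best first, with "score" (0 to 1); they miss things now and then, are a little off and sometimes report something else, mostly with a low value. They report only what shows in the picture. A call takes as long as a camera call. They do not tell look-alikes from the thing itself.
- ctrl.outline_of(thing, camera): "region" (480x640 bool, what is visible of it).
- ctrl.place_of(thing, camera): "at" ([x, y, z] in m, in world coordinates, good to about 4 mm: a listed point, or the origin of a listed thing).
The state is a dict: "time_s": time; "qpos": joint angles; "joint_vel": joint speeds; "tau": joint torques, N m; "ee_pos": TCP position; "eef_rot": TCP orientation; "force": force on the tool from outside, world axes, zero at the start; "moment": the same for the moment, N m; "grip_width": finger opening in m; "grip_force": force on a finger pad.
Only numpy, scipy, OpenCV 4.12 (cv2) and the standard library are available. Lean on these libraries where they do the work, as an engineer would, in place of code of your own. Each camera call takes 0.05 s, during which the arm holds its last target. There are 200 camera calls.

## Working session

There is one attempt and no reset: what is moved stays moved. The work goes in short steps, Python scripts to look and compute and a tool call to move; the robot and the scene stay as the last step left them, time stands still between calls to the robot, and variables do not carry over. Pictures are saved under pics/ and viewed, at most 14 in all, crops included, and the job is handed in when it is done.

Besides the shell and the picture viewer there is one more tool, called after "Call:" by a JSON object that holds its "op" and its "data", one argument or row to a line. carry_out: Moves the arm, as the interface text tells. Its arguments: {"type":"object","properties":{"commands":{"type":"array","items":{"type":"array"}},"squeeze":{"type":"number"}},"required":["commands"]}

```bash
mkdir -p pics; python3 - <<'E'
from station import ctrl
import cv2
o=ctrl.get_obs();print({k:o[k] for k in('time_s','ee_pos','eef_rot','grip_width','force')},ctrl.grip_depth)
for c in('scene','top'):
    d=ctrl.camera(c);cv2.imwrite(f'pics/{c}0.png',d['img'])
    for t in('straight_fin','disc_fin','solid_block','pin_fin','seat_straight_fin','foam_tray','clamp_arm'):
        print(c,t,[(round(r['score'],2),[round(float(v),3) for v in r['at']]) for r in ctrl.place_of(t,c)])
E
```

```text
{'time_s': 0.0, 'ee_pos': array([0.12144412, 0.53613903, 0.20487595]), 'eef_rot': array([-3.14038822e+00, -9.68520968e-05,  2.91879346e+00]), 'grip_width': 0.09413827174992818, 'force': array([ 0.75482213, -0.37805902, -0.98108035])} -0.0188
scene straight_fin [(0.85, [0.524, 0.191, 0.017]), (0.74, [0.315, 0.15, 0.0]), (0.68, [0.266, 0.249, -0.0])]
scene disc_fin [(0.7, [0.547, 0.319, 0.017])]
scene solid_block [(0.66, [0.532, 0.251, 0.015])]
scene pin_fin [(0.81, [0.415, 0.13, 0.001]), (0.73, [0.4, 0.23, -0.0]), (0.72, [0.517, 0.128, 0.019])]
scene seat_straight_fin [(0.81, [0.523, 0.192, 0.01])]
scene foam_tray [(0.56, [0.51, -0.207, 0.004])]
scene clamp_arm [(0.93, [0.62, 0.305, 0.063])]
top straight_fin [(0.71, [0.525, 0.189, 0.016]), (0.63, [0.311, 0.156, 0.004]), (0.55, [0.26, 0.249, 0.0])]
top disc_fin [(0.75, [0.545, 0.317, 0.01])]
top solid_block [(0.74, [0.533, 0.256, 0.016])]
top pin_fin [(0.82, [0.52, 0.124, 0.014]), (0.78, [0.413, 0.131, -0.001]), (0.58, [0.398, 0.237, 0.001]), (0.48, [0.515, 0.128, 0.012])]
top seat_straight_fin [(0.64, [0.527, 0.195, 0.011])]
top foam_tray [(0.55, [0.512, -0.206, 0.0]), (0.19, [0.516, 0.129, 0.013])]
top clamp_arm [(0.77, [0.619, 0.308, 0.059]), (0.4, [0.534, 0.255, 0.009])]
```

View pics/scene0.png

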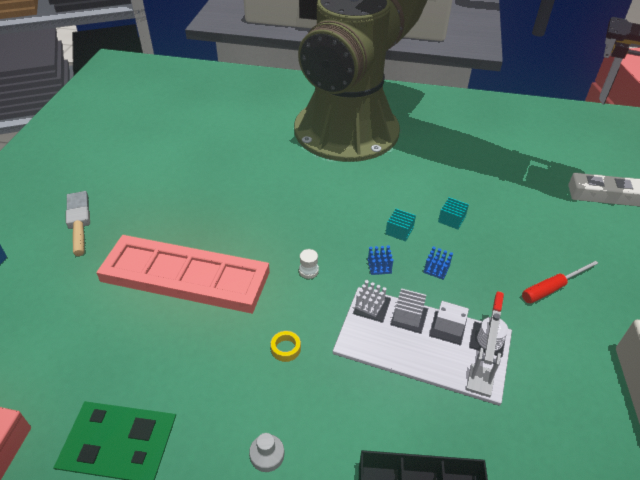

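View pics/top0.png

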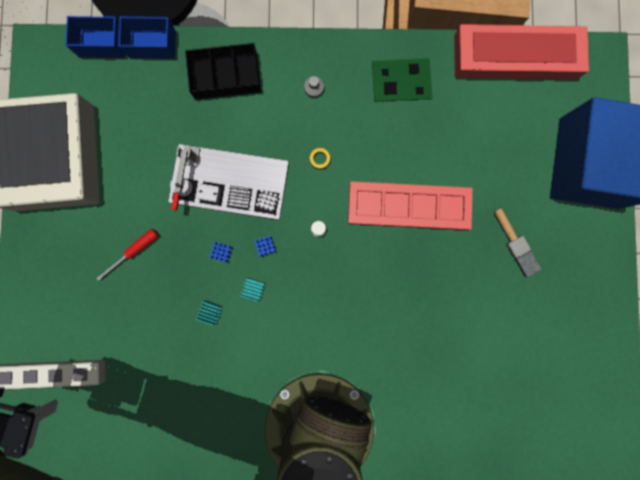

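The scene view shows the rack at about (425, 335), with pin, straight, solid and disc from image left to right. The clamp is over the disc, with its red handle at (498, 302). The top view shows the tray at (410, 205), right of the rack. The blue and turquoise look-alikes lie loose in front of the rack.

Call:
{"op": "carry_out", "data": {
  "commands": [
    [0, [-46, -26, -8], [0, 0, 0]],
    [0, [-46, -26, -8], [0, 0, 0]],
    [0, [-46, -26, -8], [0, 0, 0]],
    [0, [-46, -26, -8], [0, 0, 0]],
    [0, [-46, -26, -8], [0, 0, 0]],
    [0, [-46, -26, -8], [0, 0, 0]],
    [0, [-46, -26, -8], [0, 0, 0]],
    [0, [-46, -26, -8], [0, 0, 0]],
    [0, [-42, -23, -8], [0, 0, -0.07]],
    [0, [0, 0, 0], [0, 0, 0]]
  ]
}}

```text
time_s: 2.05
ee_pos: [0.472, 0.2186, 0.2775]
eef_rot: [-3.142, 0.0, 2.986]
force: [-0.6, 0.2, -0.2]
grip_width: 0.0939
grip_force: 0.0
```

```bash
cat > h.py <<'E'
import numpy as np,cv2
from scipy.optimize import minimize
from scipy.spatial.transform import Rotation as Ro
from station import ctrl
D={'straight_fin':(42,42),'disc_fin':(40,40),'solid_block':(34,44),'pin_fin':(38,38),'foam_tray':(96,284)}
def snap(c,name=None):
    d=ctrl.camera(c)
    if name: cv2.imwrite(f'pics/{name}.png',d['img'])
    return d
def fit(t,c,d,near,z0,h,yaw0,maxd=.03):
    """Fit x,y,yaw of a box-like thing to its outline."""
    a,b=np.array(D[t])/2000
    if t=='disc_fin': k=np.arange(40)*2*np.pi/40; base=np.c_[a*np.cos(k),a*np.sin(k)]
    else: base=np.array([[a,b],[a,-b],[-a,-b],[-a,b]])
    P=np.r_[np.c_[base,0*base[:,0]+z0],np.c_[base,0*base[:,0]+z0+h]]
    def mask(v):
        w=P.copy(); w[:,:2]=P[:,:2]@np.array([[np.cos(v[2]),np.sin(v[2])],[-np.sin(v[2]),np.cos(v[2])]])+v[:2]
        p=cv2.projectPoints(w,d['rvec'],d['tvec'],d['camera_matrix'],None)[0].reshape(-1,2)
        m=np.zeros((480,640),np.uint8);cv2.fillConvexPoly(m,cv2.convexHull(np.round(p*16).astype(np.int32)),255,cv2.LINE_AA,4);return m/255.
    best=None
    for r in ctrl.outline_of(t,c):
        g=r['region'].astype(float)
        f=lambda v:1-np.minimum(g,mask(v)).sum()/np.maximum(g,mask(v)).sum()
        s0=np.r_[near[:2],yaw0]
        if f(s0)>.8: continue
        q=minimize(f,s0,method='Nelder-Mead',options=dict(initial_simplex=s0+np.array([[0,0,0],[.006,0,0],[0,.006,0],[0,0,.08]]),xatol=1e-4,fatol=1e-5))
        if best is None or q.fun<best.fun: best=q
    return None if best is None else (best.x.round(4),round(1-best.fun,3))
E
python3 - <<'E'
from h import *
print(ctrl.get_obs()['ee_pos'],ctrl.get_obs()['eef_rot'])
G={'straight_fin':(.524,.19),'disc_fin':(.546,.318),'solid_block':(.533,.253),'pin_fin':(.517,.126)}
for c in('top','scene','wrist'):
    d=snap(c,c+'1')
    for t in G: print(c,t,fit(t,c,d,G[t],.016,.034,-.15),[r['at'].round(3) if hasattr(r['at'],'round') else r['at'] for r in ctrl.place_of(t,c)][:1])
    print(c,fit('foam_tray',c,d,(.511,-.206),0,.025,-.05),[r['at'] for r in ctrl.place_of('clamp_arm',c)][:1])
E
```

```text
[0.47201788 0.21864471 0.27754461] [-3.14158055e+00  3.36342506e-04  2.98604285e+00]
top straight_fin (array([ 0.5219,  0.1823, -0.1204]), np.float64(0.658)) [[0.5244, 0.188, 0.0144]]
top disc_fin None [[0.5148, 0.1282, 0.0087]]
top solid_block None []
top pin_fin (array([ 0.515 ,  0.1225, -0.1885]), np.float64(0.743)) [[0.4152, 0.132, -0.001]]
top (array([ 0.5109, -0.2076, -0.0362]), np.float64(0.951)) []
scene straight_fin (array([ 0.5229,  0.1885, -0.0528]), np.float64(0.847)) [[0.5259, 0.1906, 0.0157]]
scene disc_fin (array([ 0.5488,  0.3209, -0.1837]), np.float64(0.525)) [[0.5514, 0.3219, 0.0131]]
scene solid_block (array([ 0.5314,  0.2564, -0.1632]), np.float64(0.895)) [[0.536, 0.2558, 0.014]]
scene pin_fin (array([ 0.5195,  0.1248, -0.2046]), np.float64(0.833)) [[0.5198, 0.1263, 0.0201]]
scene (array([ 0.5108, -0.2074, -0.0425]), np.float64(0.963)) [[0.6187, 0.3068, 0.063]]
wrist straight_fin (array([ 0.5232,  0.1895, -0.1445]), np.float64(0.94)) [[0.5216, 0.1931, 0.0139]]
wrist disc_fin (array([ 0.548 ,  0.3205, -0.1572]), np.float64(0.534)) [[0.5503, 0.3198, 0.0211]]
wrist solid_block (array([ 0.5314,  0.2563, -0.1406]), np.float64(0.93)) [[0.5345, 0.2542, 0.0193]]
wrist pin_fin (array([ 0.5171,  0.1246, -0.381 ]), np.float64(0.848)) [[0.4144, 0.1287, 0.0003]]
wrist (array([ 0.5107, -0.2079, -0.038 ]), np.float64(0.923)) [[0.6161, 0.3094, 0.064]]
```

View pics/wrist1.png

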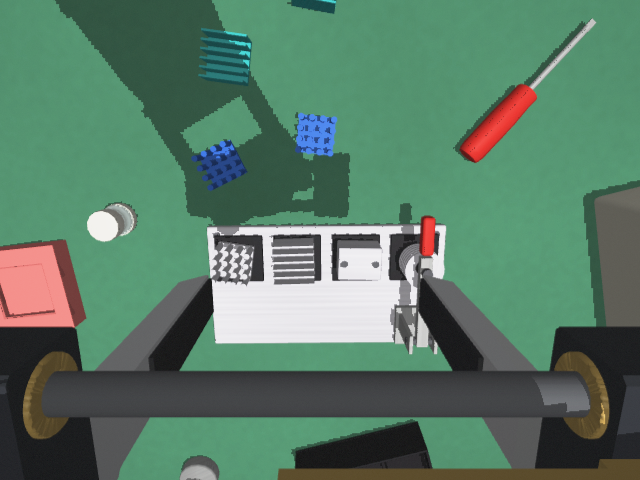

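The rack's near edge runs (208, 227) to (446, 226). The red handle spans (428, 217) to (428, 255), in front of and above the disc at (415, 262).

```bash
cat >> h.py <<'E'
def ray(d,px,z):
    R=cv2.Rodrigues(np.array(d['rvec']))[0];t=np.array(d['tvec']).ravel();o=-R.T@t
    v=R.T@np.linalg.inv(d['camera_matrix'])@np.array([*px,1.]);return (o+v*(z-o[2])/v[2]).round(4)
def go(x,y,z,yaw):
    """Tool-frame shift (mm) and turn to reach a tool-down pose."""
    o=ctrl.get_obs();R=Ro.from_euler('xyz',o['eef_rot']);T=Ro.from_euler('xyz',[np.pi,0,yaw])
    print('shift',(R.inv().apply(np.array([x,y,z])-o['ee_pos'])*1000).round(1),'turn',(R.inv()*T).as_rotvec().round(3))
E
python3 - <<'E'
from h import *
d=snap('wrist')
a,b=ray(d,(208,227),.01),ray(d,(446,226),.01);print(a,b,'yaw',-np.arctan2(b[0]-a[0],b[1]-a[1]),np.linalg.norm(b-a))
e,f=ray(d,(428,217),.07),ray(d,(427,256),.07);print('handle',e,f)
y=-.15;X=np.array([np.cos(y),np.sin(y)]);hinge=np.array([.618,.308])
g=hinge-.115*X;print('grip',g,'end',hinge-.13*X)
go(*g,.12,np.pi+y)
print('pad disc',hinge-.075*X)
E
```

```text
[0.4781 0.1008 0.01  ] [0.5164 0.3576 0.01  ] yaw -0.14805199621637177 0.2596403859186779
handle [0.4896 0.3246 0.07  ] [0.5275 0.3203 0.07  ]
grip [0.50429133 0.32518539] end [0.48945976 0.32742696]
shift [-17.6 108.6 157.5] turn [-0.     0.    -0.003]
pad disc [0.54384217 0.31920786]
```

Call:
{"op": "carry_out", "data": {
  "commands": [
    [0.6, [-6, 36, 40], [0, 0, 0]],
    [0.6, [-6, 35, 40], [0, 0, 0]],
    [0.6, [-6, 35, 40], [0, 0, 0]],
    [0.6, [0, 0, 37], [0, 0, 0]],
    [0.6, [0, 0, 0], [0, 0, 0]],
    [0.6, [0, 0, 0], [0, 0, 0]]
  ]
}}

```text
time_s: 4.5
ee_pos: [0.5049, 0.3226, 0.1223]
eef_rot: [3.14, 0.002, 2.988]
force: [0.1, -0.2, -0.1]
grip_width: 0.0388
grip_force: 0.0
```

```bash
python3 - <<'E'
from h import *
d=snap('wrist','w2');print(ray(d,(0,0),0))
go(.504,.323,.044,np.pi-.148)
E
```

```text
[0.3197 0.1444 0.    ]
shift [ 1.3  0.  78.6] turn [ 0.002  0.002 -0.005]
```

View pics/w2.png

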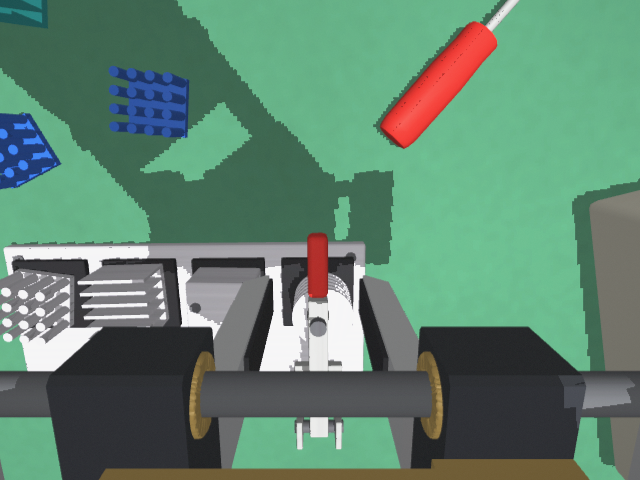

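The handle is centred between the fingers at (318, 265).

Call:
{"op": "carry_out", "data": {
  "commands": [
    [0.6, [1, 0, 40], [0, 0, 0]],
    [0.6, [0, 0, 38], [0, 0, 0]],
    [0.6, [0, 0, 0], [0, 0, 0]],
    [1, [0, 0, 0], [0, 0, 0]],
    [1, [0, 0, 0], [0, 0, 0]],
    [1, [0, 0, 0], [0, 0, 0]],
    [1, [0, 0, 0], [0, 0, 0]]
  ],
  "squeeze": 10
}}

```text
time_s: 5.42
ee_pos: [0.504, 0.3238, 0.0438]
eef_rot: [3.139, 0.002, 2.989]
force: [0.8, 5.0, 3.4]
grip_width: 0.0119
grip_force: 10.0
```

Call:
{"op": "carry_out", "data": {
  "commands": [
    [1, [-1, 0, -11], [0, 0, 0]],
    [1, [-1.3, 0, -11.8], [0, 0, 0]],
    [1, [-6.8, 0, -22], [0, 0, 0]],
    [1, [-11, 0, -20.1], [0, 0, 0]],
    [1, [-14.8, 0, -17.6], [0, 0, 0]],
    [1, [-18, 0, -14.3], [0, 0, 0]],
    [1, [0, 0, 0], [0, 0, 0]]
  ]
}}

```text
time_s: 6.3
ee_pos: [0.5568, 0.316, 0.1416]
eef_rot: [3.137, 0.003, 2.989]
force: [-1.3, 9.2, 4.4]
grip_width: 0.0122
grip_force: 10.0
```

Call:
{"op": "carry_out", "data": {
  "commands": [
    [1, [-20.4, 0, -10.4], [0, 0, 0]],
    [1, [-22.2, 0, -6.1], [0, 0, 0]],
    [1, [-22.9, 0, -1.7], [0, 0, 0]],
    [1, [-22.7, 0, 3], [0, 0, 0]],
    [1, [-21.8, 0, 7.4], [0, 0, 0]],
    [1, [0, 0, 0], [0, 0, 0]]
  ]
}}

```text
time_s: 7.05
ee_pos: [0.6659, 0.3001, 0.1485]
eef_rot: [3.136, 0.004, 2.989]
force: [5.6, 12.4, 3.8]
grip_width: 0.0119
grip_force: 10.0
```

```bash
python3 - <<'E'
from h import *
d=snap('scene')
cv2.imwrite('pics/s3.png',cv2.resize(d['img'][180:440,300:620],None,fx=2,fy=2))
E
```

```text
(no output)
```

View pics/s3.png

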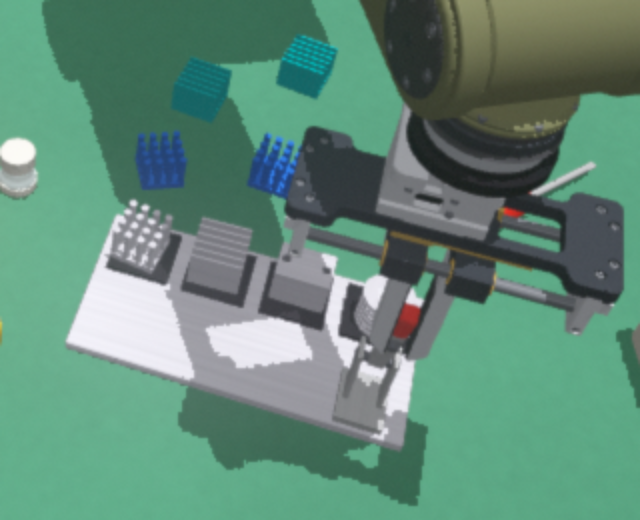

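The arm is held past upright, with the red handle between the fingers at (408, 318). I'll release it and back off.

Call:
{"op": "carry_out", "data": {
  "commands": [
    [0.3, [0, 0, 0], [0, 0, 0]],
    [0.3, [0, 0, 0], [0, 0, 0]],
    [0.3, [0, 0, 0], [0, 0, 0]],
    [0.3, [0, 0, 0], [0, 0, 0]],
    [0.3, [20, 0, -40], [0, 0, 0]],
    [0.3, [45, 0, -30], [0, 0, 0]],
    [0.3, [55, 0, 0], [0, 0, 0]],
    [0.3, [55, 0, 0], [0, 0, 0]]
  ]
}}

```text
time_s: 8.1
ee_pos: [0.4896, 0.3245, 0.2174]
eef_rot: [3.141, 0.001, 2.988]
force: [0.3, 0.1, 1.0]
grip_width: 0.0659
grip_force: 0.0
```

```bash
python3 - <<'E'
from h import *
G={'straight_fin':(.523,.19),'disc_fin':(.548,.32),'solid_block':(.532,.256),'pin_fin':(.518,.125)}
for c in ('wrist','scene'):
    d=snap(c,c+'4')
    for t in G: print(c,t,fit(t,c,d,G[t],.016,.034,-.15))
go(.547,.32,.12,1.42)
E
```

```text
wrist straight_fin (array([ 0.5238,  0.1889, -0.1329]), np.float64(0.93))
wrist disc_fin (array([ 0.5488,  0.3206, -0.1215]), np.float64(0.928))
wrist solid_block (array([ 0.5321,  0.2563, -0.1779]), np.float64(0.743))
wrist pin_fin (array([ 0.517 ,  0.1248, -0.3216]), np.float64(0.863))
scene straight_fin None
scene disc_fin (array([ 0.5486,  0.3212, -0.1062]), np.float64(0.921))
scene solid_block (array([ 0.5321,  0.2568, -0.1889]), np.float64(0.862))
scene pin_fin (array([ 0.5184,  0.124 , -0.2611]), np.float64(0.893))
shift [-55.    4.2  96.6] turn [-1.000e-03 -0.000e+00  1.568e+00]
```

View pics/wrist4.png

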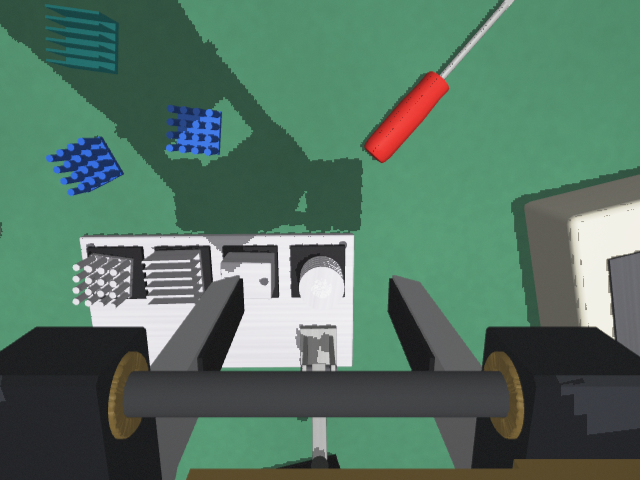

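The clamp lies open, with its arm going back at (318, 440). The disc is free at (322, 285) and the solid block is at (250, 272).

Call:
{"op": "carry_out", "data": {
  "commands": [
    [0.43, [-56.5, 5.4, 0], [0, 0, 0]],
    [0.43, [0, 0, 10], [0, 0, 0.175]],
    [0.43, [0, 0, 10], [0, 0, 0.175]],
    [0.43, [0, 0, 10], [0, 0, 0.175]],
    [0.43, [0, 0, 10], [0, 0, 0.175]],
    [0.43, [0, 0, 10], [0, 0, 0.175]],
    [0.43, [0, 0, 10], [0, 0, 0.175]],
    [0.43, [0, 0, 10], [0, 0, 0.175]],
    [0.43, [0, 0, 10], [0, 0, 0.175]],
    [0.43, [0, 0, 10], [0, 0, 0.168]]
  ]
}}

```text
time_s: 9.85
ee_pos: [0.5484, 0.321, 0.1263]
eef_rot: [-3.141, 0.0, 1.415]
force: [0.0, 0.5, -0.0]
grip_width: 0.0538
grip_force: 0.0
```

```bash
python3 - <<'E'
from h import *
d=snap('wrist','w5')
print(fit('disc_fin','wrist',d,(.5487,.321),.016,.034,-.1),fit('solid_block','wrist',d,(.532,.256),.016,.034,-.16))
go(.5487,.3209,.027,1.42)
E
```

```text
(array([ 0.5487,  0.3205, -0.0655]), np.float64(0.98)) (array([ 0.5317,  0.2557, -0.166 ]), np.float64(0.893))
shift [ 0.1  0.7 99.5] turn [-0.001  0.001  0.003]
```

View pics/w5.png

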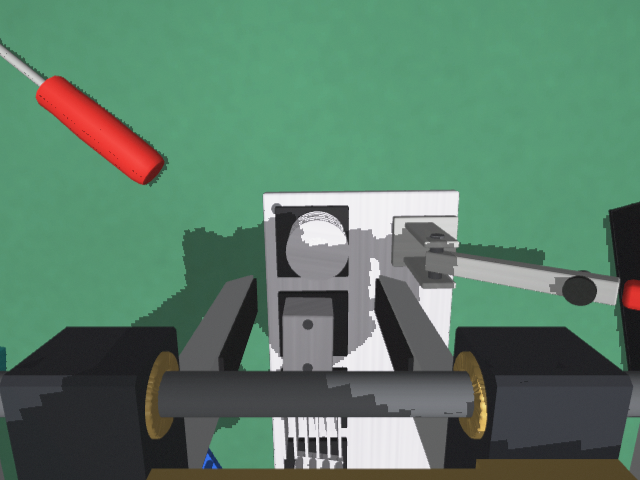

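The disc at (318, 247) is centred between the fingers, and the clamp foot at (395, 240) is clear of them.

Call:
{"op": "carry_out", "data": {
  "commands": [
    [0.43, [0, 0, 40], [0, 0, 0]],
    [0.43, [0, 0, 40], [0, 0, 0]],
    [0.43, [0, 0, 19], [0, 0, 0]],
    [0.43, [0, 0, 0], [0, 0, 0]],
    [1, [0, 0, 0], [0, 0, 0]],
    [1, [0, 0, 0], [0, 0, 0]],
    [1, [0, 0, 0], [0, 0, 0]],
    [1, [0, 0, -15], [0, 0, 0]],
    [1, [0, 0, -40], [0, 0, 0]],
    [1, [0, 0, -40], [0, 0, 0]]
  ],
  "squeeze": 20
}}

```text
time_s: 11.25
ee_pos: [0.5479, 0.3212, 0.1252]
eef_rot: [3.141, -0.0, 1.421]
force: [1.0, -0.3, -0.6]
grip_width: 0.0393
grip_force: 20.0
```

```bash
python3 - <<'E'
from h import *
t=np.array([.5108,-.2075]);w=-.039;c,s=np.cos(w),np.sin(w)
for y in(-.096,-.032,.032,.096): print(y,(t+[-s*y,c*y]).round(4))
x=t+[-s*-.096,c*-.096]
go(*x,.12,np.pi/2+w)
E
```

```text
-0.096 [ 0.5071 -0.3034]
-0.032 [ 0.5096 -0.2395]
0.032 [ 0.512  -0.1755]
0.096 [ 0.5145 -0.1116]
shift [-623.7   53.     5.1] turn [ 0.    -0.    -0.111]
```

Call:
{"op": "carry_out", "data": {
  "commands": [
    [1, [-25, 2, 0], [0, 0, 0]],
    [1, [-50, 4, 0], [0, 0, 0]],
    [1, [-55, 5, 0], [0, 0, 0]],
    [1, [-55, 5, 0], [0, 0, 0]],
    [1, [-55, 5, 0], [0, 0, 0]],
    [1, [-55, 5, 0], [0, 0, 0]],
    [1, [-55, 5, 0], [0, 0, 0]],
    [1, [-55, 5, 0], [0, 0, 0]],
    [1, [-55, 5, 0], [0, 0, 0]],
    [1, [-55, 5, 0], [0, 0, 0]]
  ]
}}

```text
time_s: 12.5
ee_pos: [0.5163, -0.1967, 0.1243]
eef_rot: [3.14, 0.0, 1.421]
force: [0.4, 1.1, -1.0]
grip_width: 0.0394
grip_force: 20.0
```

Call:
{"op": "carry_out", "data": {
  "commands": [
    [1, [-55, 4, 0], [0, 0, 0]],
    [1, [-35, 2, 0], [0, 0, 0]],
    [1, [-19, 1, 0], [0, 0, -0.11]],
    [1, [0, 0, 0], [0, 0, 0]]
  ]
}}

```text
time_s: 13.0
ee_pos: [0.5069, -0.3045, 0.1237]
eef_rot: [3.141, 0.0, 1.529]
force: [-0.2, 0.3, -0.8]
grip_width: 0.0396
grip_force: 20.0
```

```bash
python3 - <<'E'
from h import *
d=snap('wrist','w6')
print(fit('foam_tray','wrist',d,(.511,-.207),0,.025,-.04),[ (r['score'],r['at']) for r in ctrl.place_of('disc_fin','wrist')])
go(.5071,-.3034,.028,np.pi/2-.039)
E
```

```text
(array([ 0.5118, -0.1799, -0.0406]), np.float64(0.953)) [(0.58, [0.5111, -0.3084, 0.1126])]
shift [-0.6 -0.2 95.5] turn [ 0.     0.    -0.002]
```

View pics/w6.png

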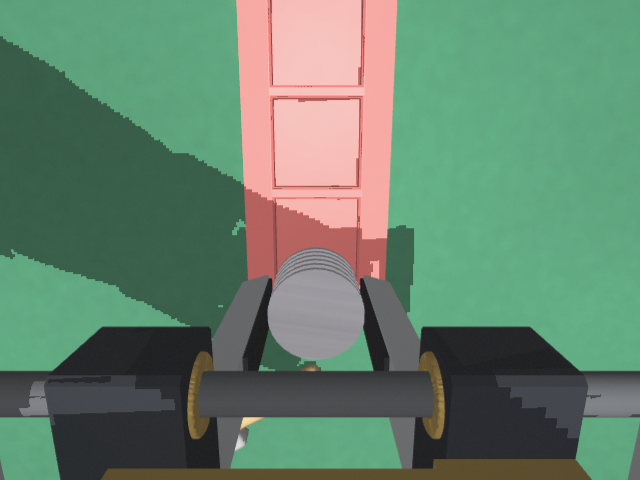

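The disc is held at (316, 300) in line with the tray's last pocket (pocket axis at x about 316).

Call:
{"op": "carry_out", "data": {
  "commands": [
    [1, [-0.5, 0, 40], [0, 0, 0]],
    [1, [0, 0, 35], [0, 0, 0]],
    [1, [0, 0, 12], [0, 0, 0]],
    [1, [0, 0, 4], [0, 0, 0]],
    [1, [0, 0, 2], [0, 0, 0]],
    [1, [0, 0, 1], [0, 0, 0]],
    [1, [0, 0, 0.5], [0, 0, 0]],
    [1, [0, 0, 0], [0, 0, 0]]
  ]
}}

```text
time_s: 14.15
ee_pos: [0.5077, -0.3044, 0.0307]
eef_rot: [3.14, 0.001, 1.531]
force: [-3.7, 2.9, 12.8]
grip_width: 0.0395
grip_force: 20.0
```

Contact is at the expected height: the disc was picked at about 0.030 and now stands at 0.031. Releasing.

Call:
{"op": "carry_out", "data": {
  "commands": [
    [1, [0, 0, -0.5], [0, 0, 0]],
    [0.4, [0, 0, 0], [0, 0, 0]],
    [0.4, [0, 0, 0], [0, 0, 0]],
    [0.4, [0, 0, 0], [0, 0, 0]],
    [0.4, [0, 0, -30], [0, 0, 0]],
    [0.4, [0, 0, -40], [0, 0, 0]],
    [0.4, [0, 0, -25], [0, 0, 0]],
    [0.4, [55, -5, 0], [0, 0, 0]],
    [0.4, [0, 0, 0], [0, 0, 0]]
  ]
}}

```text
time_s: 15.28
ee_pos: [0.5044, -0.2467, 0.1244]
eef_rot: [3.141, -0.0, 1.533]
force: [-0.4, 0.0, 0.6]
grip_width: 0.0563
grip_force: 0.0
```

```bash
python3 - <<'E'
from h import *
for c in('wrist','scene'):
    d=snap(c,c+'7');print(fit('disc_fin',c,d,(.507,-.304),.017,.034,0))
go(.532,.256,.125,np.pi/2-.165)
E
```

```text
(array([ 0.507 , -0.3057,  0.0926]), np.float64(0.966))
(array([ 0.5069, -0.305 ,  0.0623]), np.float64(0.894))
shift [506.4   7.1  -1.1] turn [-0.     0.     0.124]
```

View pics/scene7.png

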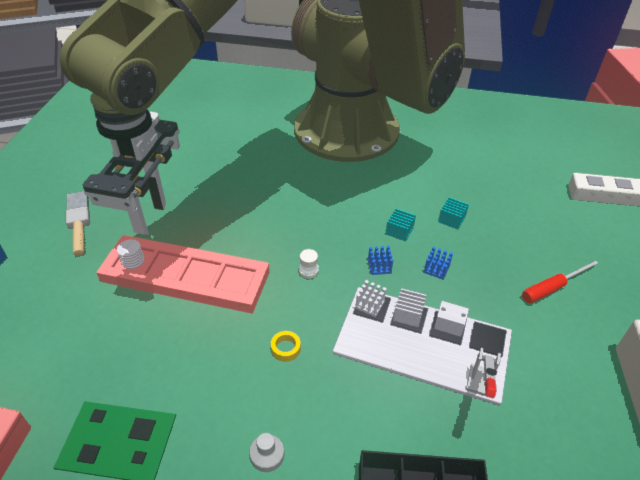

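The disc sits upright in the rightmost pocket at (130, 255), and the clamp is open with its handle at (491, 387). Next is the solid block.

Call:
{"op": "carry_out", "data": {
  "commands": [
    [0.4, [36, 1, 0], [0, 0, 0]],
    [0.4, [55, 1, 0], [0, 0, 0]],
    [0.4, [55, 1, 0], [0, 0, 0]],
    [0.4, [55, 1, 0], [0, 0, 0]],
    [0.4, [55, 1, 0], [0, 0, 0]],
    [0.4, [55, 1, 0], [0, 0, 0]],
    [0.4, [55, 1, 0], [0, 0, 0]],
    [0.4, [55, 0, 0], [0, 0, 0]],
    [0.4, [55, 0, 0], [0, 0, 0]],
    [0.4, [30, 0, 0], [0, 0, 0.124]]
  ]
}}

```text
time_s: 16.73
ee_pos: [0.5318, 0.2582, 0.1236]
eef_rot: [-3.141, 0.0, 1.405]
force: [0.2, 0.4, 0.3]
grip_width: 0.0564
grip_force: 0.0
```

Call:
{"op": "carry_out", "data": {
  "commands": [
    [0.4, [0, 0, 0], [0, 0, 0]],
    [0.4, [0, 0, 0], [0, 0, 0]]
  ]
}}

```text
time_s: 16.98
ee_pos: [0.5319, 0.2552, 0.1237]
eef_rot: [-3.141, 0.0, 1.408]
force: [0.1, 0.2, -0.0]
grip_width: 0.0562
grip_force: 0.0
```

```bash
python3 - <<'E'
from h import *
d=snap('wrist','w8')
f=fit('solid_block','wrist',d,(.532,.256),.016,.034,-.165);print(f)
print(fit('straight_fin','wrist',d,(.5238,.189),.016,.034,-.135),fit('pin_fin','wrist',d,(.518,.1245),.016,.034,-.25))
go(f[0][0],f[0][1],.027,np.pi/2+f[0][2])
E
```

```text
(array([ 0.5319,  0.2563, -0.1765]), np.float64(0.941))
(array([ 0.5237,  0.1894, -0.1164]), np.float64(0.781)) (array([ 0.516 ,  0.1228, -0.2236]), np.float64(0.388))
shift [ 1.  -0.2 97.2] turn [ 0.    -0.     0.012]
```

Call:
{"op": "carry_out", "data": {
  "commands": [
    [0.4, [1, 0, 40], [0, 0, 0.01]],
    [0.4, [0, 0, 40], [0, 0, 0]],
    [0.4, [0, 0, 17], [0, 0, 0]],
    [0.4, [0, 0, 0], [0, 0, 0]],
    [1, [0, 0, 0], [0, 0, 0]],
    [1, [0, 0, 0], [0, 0, 0]],
    [1, [0, 0, 0], [0, 0, 0]],
    [1, [0, 0, 0], [0, 0, 0]]
  ],
  "squeeze": 25
}}

```text
time_s: 18.18
ee_pos: [0.5322, 0.2575, 0.0281]
eef_rot: [3.14, -0.001, 1.397]
force: [-0.6, 0.2, 6.7]
grip_width: 0.0339
grip_force: 25.0
```

Call:
{"op": "carry_out", "data": {
  "commands": [
    [1, [0, 0, -10], [0, 0, 0]],
    [1, [0, 0, -35], [0, 0, 0]],
    [1, [0, 0, -35], [0, 0, 0]],
    [1, [0, 0, -17], [0, 0, 0]],
    [1, [0, 0, 0], [0, 0, 0]]
  ]
}}

```text
time_s: 18.8
ee_pos: [0.532, 0.2575, 0.1248]
eef_rot: [3.14, -0.001, 1.397]
force: [-0.3, 0.9, -1.8]
grip_width: 0.0337
grip_force: 25.0
```

```bash
python3 - <<'E'
from h import *
go(.5096,-.2395,.125,np.pi/2-.039)
E
```

```text
shift [-493.3   64.    -0.6] turn [ 0.001 -0.001 -0.135]
```

Call:
{"op": "carry_out", "data": {
  "commands": [
    [1, [-30, 4, 0], [0, 0, 0]],
    [1, [-55, 7, 0], [0, 0, 0]],
    [1, [-55, 7, 0], [0, 0, 0]],
    [1, [-55, 7, 0], [0, 0, 0]],
    [1, [-55, 7, 0], [0, 0, 0]],
    [1, [-55, 7, 0], [0, 0, 0]],
    [1, [-55, 7, 0], [0, 0, 0]],
    [1, [-55, 7, 0], [0, 0, 0]],
    [1, [-50, 7, 0], [0, 0, 0]],
    [1, [-28, 4, 0], [0, 0, -0.135]]
  ]
}}

```text
time_s: 20.05
ee_pos: [0.5083, -0.2413, 0.1222]
eef_rot: [-3.139, -0.001, 1.532]
force: [1.0, -0.1, -1.3]
grip_width: 0.0339
grip_force: 25.0
```

Call:
{"op": "carry_out", "data": {
  "commands": [
    [1, [0, 0, 0], [0, 0, 0]],
    [1, [0, 0, 0], [0, 0, 0]]
  ]
}}

```text
time_s: 20.3
ee_pos: [0.509, -0.2385, 0.123]
eef_rot: [-3.14, -0.001, 1.53]
force: [-0.7, -0.6, -1.2]
grip_width: 0.0338
grip_force: 25.0
```

```bash
python3 - <<'E'
from h import *
d=snap('wrist','w9')
go(.5096,-.2395,.029,np.pi/2-.039)
E
```

```text
shift [-1.3  0.5 94.3] turn [-0.001 -0.001 -0.001]
```

View pics/w9.png

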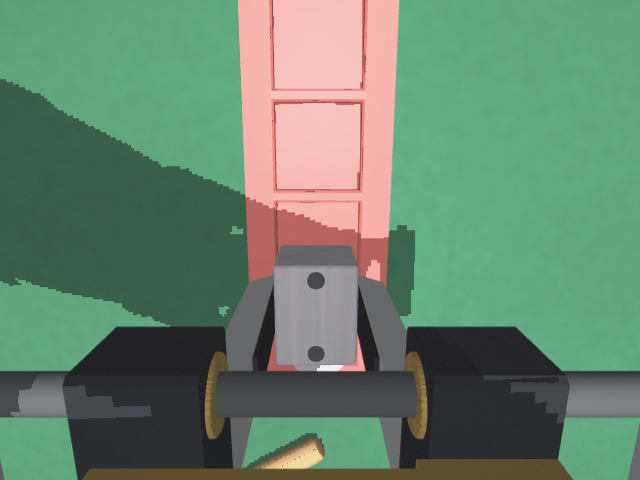

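The block is held straight at (316, 310), on the pocket axis.

Call:
{"op": "carry_out", "data": {
  "commands": [
    [1, [-1, 0.5, 40], [0, 0, 0]],
    [1, [0, 0, 35], [0, 0, 0]],
    [1, [0, 0, 12], [0, 0, 0]],
    [1, [0, 0, 4], [0, 0, 0]],
    [1, [0, 0, 2], [0, 0, 0]],
    [1, [0, 0, 0.7], [0, 0, 0]],
    [1, [0, 0, 0], [0, 0, 0]]
  ]
}}

```text
time_s: 21.22
ee_pos: [0.5101, -0.2405, 0.0309]
eef_rot: [3.141, 0.0, 1.532]
force: [-0.5, -0.3, -1.2]
grip_width: 0.0334
grip_force: 25.0
```

Call:
{"op": "carry_out", "data": {
  "commands": [
    [1, [0, 0, 0.7], [0, 0, 0]],
    [1, [0, 0, 0.7], [0, 0, 0]],
    [1, [0, 0, 0], [0, 0, 0]]
  ]
}}

```text
time_s: 21.6
ee_pos: [0.5099, -0.2404, 0.0291]
eef_rot: [3.141, 0.0, 1.532]
force: [-1.2, -0.8, 1.2]
grip_width: 0.0339
grip_force: 25.0
```

Just touching; release, and head for the straight fin.

Call:
{"op": "carry_out", "data": {
  "commands": [
    [1, [0, 0, 0.3], [0, 0, 0]],
    [0.4, [0, 0, 0], [0, 0, 0]],
    [0.4, [0, 0, 0], [0, 0, 0]],
    [0.4, [0, 0, 0], [0, 0, 0]],
    [0.4, [0, 0, -30], [0, 0, 0]],
    [0.4, [0, 0, -40], [0, 0, 0]],
    [0.4, [0, 0, -25], [0, 0, 0]],
    [0.4, [55, 0, 0], [0, 0, 0]],
    [0.4, [0, 0, 0], [0, 0, 0]]
  ]
}}

```text
time_s: 22.72
ee_pos: [0.5121, -0.1831, 0.1239]
eef_rot: [3.141, -0.0, 1.534]
force: [0.5, 0.3, -0.2]
grip_width: 0.0566
grip_force: 0.0
```

```bash
python3 - <<'E'
from h import *
for c in('wrist','scene'):
    d=snap(c,c+'10');print(fit('solid_block',c,d,(.51,-.24),.017,.034,0),fit('straight_fin',c,d,(.5238,.189),.016,.034,-.13),fit('pin_fin',c,d,(.518,.1245),.016,.034,-.25))
go(.5238,.1892,.125,np.pi/2-.13)
E
```

```text
(array([ 0.5092, -0.2421, -0.0653]), np.float64(0.916)) None None
(array([ 0.5109, -0.2406, -0.0627]), np.float64(0.919)) (array([ 0.5235,  0.1899, -0.0915]), np.float64(0.892)) (array([ 0.5175,  0.1247, -0.1915]), np.float64(0.86))
shift [375.3  -3.   -1.5] turn [-0.   -0.    0.09]
```

Call:
{"op": "carry_out", "data": {
  "commands": [
    [0.4, [30, 0, 0], [0, 0, 0]],
    [0.4, [55, 0, 0], [0, 0, 0]],
    [0.4, [55, -1, 0], [0, 0, 0]],
    [0.4, [55, 0, 0], [0, 0, 0]],
    [0.4, [55, -1, 0], [0, 0, 0]],
    [0.4, [55, 0, 0], [0, 0, 0]],
    [0.4, [50, -1, 0], [0, 0, 0]],
    [0.4, [20, 0, 0], [0, 0, 0.08]],
    [0.4, [0, 0, 0], [0, 0, 0]],
    [0.4, [0, 0, 0], [0, 0, 0]]
  ]
}}

```text
time_s: 24.38
ee_pos: [0.5237, 0.1885, 0.1235]
eef_rot: [-3.141, 0.0, 1.453]
force: [0.1, 0.2, -0.2]
grip_width: 0.0567
grip_force: 0.0
```

```bash
python3 - <<'E'
from h import *
d=snap('wrist','w11')
f=fit('straight_fin','wrist',d,(.5238,.189),.016,.034,-.13);print(f,fit('pin_fin','wrist',d,(.5175,.1245),.016,.034,-.2))
go(f[0][0],f[0][1],.028,np.pi/2+f[0][2])
E
```

```text
(array([ 0.5236,  0.189 , -0.1365]), np.float64(0.874)) (array([ 0.5169,  0.1246, -0.2535]), np.float64(0.828))
shift [ 0.5 -0.3 95.7] turn [0.    0.    0.017]
```

View pics/w11.png

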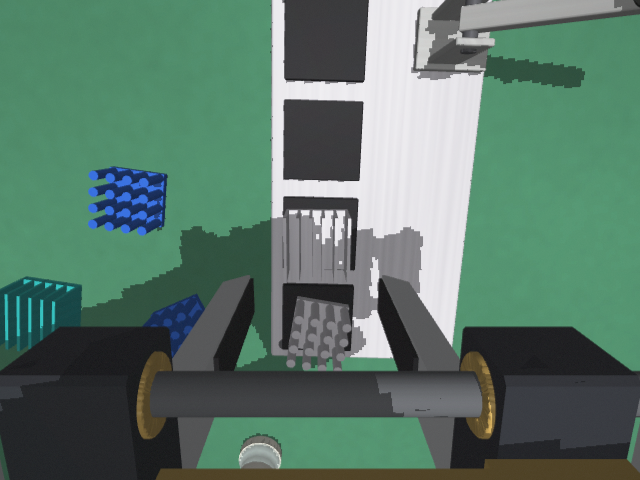

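The straight fin at (318, 245) is centred and its fins line up with the fingers. The pin fin is at (320, 330), slightly turned.

Call:
{"op": "carry_out", "data": {
  "commands": [
    [0.4, [0.5, 0, 40], [0, 0, 0.01]],
    [0.4, [0, 0, 40], [0, 0, 0]],
    [0.4, [0, 0, 16], [0, 0, 0]],
    [0.4, [0, 0, 0], [0, 0, 0]],
    [1, [0, 0, 0], [0, 0, 0]],
    [1, [0, 0, 0], [0, 0, 0]],
    [1, [0, 0, 0], [0, 0, 0]],
    [1, [0, 0, 0], [0, 0, 0]]
  ],
  "squeeze": 20
}}

```text
time_s: 25.52
ee_pos: [0.5245, 0.1901, 0.029]
eef_rot: [3.139, -0.001, 1.442]
force: [-1.5, -2.1, 7.8]
grip_width: 0.042
grip_force: 20.0
```

Call:
{"op": "carry_out", "data": {
  "commands": [
    [1, [0, 0, -10], [0, 0, 0]],
    [1, [0, 0, -35], [0, 0, 0]],
    [1, [0, 0, -35], [0, 0, 0]],
    [1, [0, 0, -17], [0, 0, 0]],
    [1, [0, 0, 0], [0, 0, 0]]
  ]
}}

```text
time_s: 26.15
ee_pos: [0.524, 0.1901, 0.1254]
eef_rot: [3.14, -0.001, 1.442]
force: [-1.1, -0.7, -1.2]
grip_width: 0.0421
grip_force: 20.0
```

```bash
python3 - <<'E'
from h import *
go(.512,-.1755,.125,np.pi/2-.039)
E
```

```text
shift [-3.641e+02  3.510e+01  2.000e-01] turn [ 0.002 -0.001 -0.09 ]
```

Call:
{"op": "carry_out", "data": {
  "commands": [
    [1, [-30, 3, 0], [0, 0, 0]],
    [1, [-55, 5, 0], [0, 0, 0]],
    [1, [-55, 5, 0], [0, 0, 0]],
    [1, [-55, 5, 0], [0, 0, 0]],
    [1, [-55, 6, 0], [0, 0, 0]],
    [1, [-55, 5, 0], [0, 0, 0]],
    [1, [-40, 4, 0], [0, 0, 0]],
    [1, [-19, 2, 0], [0, 0, -0.09]],
    [1, [0, 0, 0], [0, 0, 0]],
    [1, [0, 0, 0], [0, 0, 0]]
  ]
}}

```text
time_s: 27.4
ee_pos: [0.5113, -0.1747, 0.1238]
eef_rot: [-3.14, -0.001, 1.53]
force: [0.4, -0.6, -1.0]
grip_width: 0.0421
grip_force: 20.0
```

```bash
python3 - <<'E'
from h import *
d=snap('wrist','w12')
go(.512,-.1755,.030,np.pi/2-.039)
E
```

```text
shift [-0.9  0.7 94.1] turn [-0.001 -0.    -0.001]
```

View pics/w12.png

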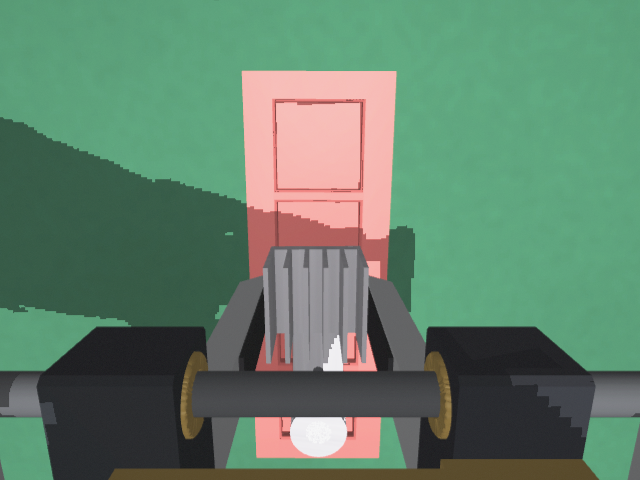

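The straight fin is held at (316, 305) over the third pocket from the right. The last free pocket is at (318, 145).

Call:
{"op": "carry_out", "data": {
  "commands": [
    [1, [-0.8, 0.5, 40], [0, 0, 0]],
    [1, [0, 0, 35], [0, 0, 0]],
    [1, [0, 0, 12], [0, 0, 0]],
    [1, [0, 0, 4], [0, 0, 0]],
    [1, [0, 0, 1.5], [0, 0, 0]],
    [1, [0, 0, 0.7], [0, 0, 0]],
    [1, [0, 0, 0.7], [0, 0, 0]],
    [1, [0, 0, 0], [0, 0, 0]]
  ]
}}

```text
time_s: 28.45
ee_pos: [0.5121, -0.1764, 0.031]
eef_rot: [3.141, 0.0, 1.532]
force: [-1.0, -0.0, -0.8]
grip_width: 0.042
grip_force: 20.0
```

Call:
{"op": "carry_out", "data": {
  "commands": [
    [1, [0, 0, 0.6], [0, 0, 0]],
    [1, [0, 0, 0.6], [0, 0, 0]],
    [1, [0, 0, 0], [0, 0, 0]]
  ]
}}

```text
time_s: 28.82
ee_pos: [0.5121, -0.1764, 0.03]
eef_rot: [3.141, 0.0, 1.532]
force: [-3.6, 1.0, 6.5]
grip_width: 0.0416
grip_force: 20.0
```

Call:
{"op": "carry_out", "data": {
  "commands": [
    [0.38, [0, 0, 0], [0, 0, 0]],
    [0.38, [0, 0, 0], [0, 0, 0]],
    [0.38, [0, 0, 0], [0, 0, 0]],
    [0.38, [0, 0, -30], [0, 0, 0]],
    [0.38, [0, 0, -40], [0, 0, 0]],
    [0.38, [0, 0, -25], [0, 0, 0]],
    [0.38, [55, 0, 0], [0, 0, 0]],
    [0.38, [0, 0, 0], [0, 0, 0]]
  ]
}}

```text
time_s: 29.82
ee_pos: [0.5143, -0.1191, 0.1248]
eef_rot: [3.141, -0.0, 1.535]
force: [0.5, -1.2, 0.0]
grip_width: 0.0585
grip_force: 0.0
```

```bash
python3 - <<'E'
from h import *
for c in('wrist','scene'):
    d=snap(c,c+'13');print(fit('straight_fin',c,d,(.512,-.176),.017,.034,0),fit('pin_fin',c,d,(.517,.1245),.016,.034,-.25))
go(.517,.1246,.125,np.pi/2-.25)
E
```

```text
(array([ 0.5113, -0.1774, -0.0256]), np.float64(0.823)) None
(array([ 0.5117, -0.1772,  0.0073]), np.float64(0.915)) (array([ 0.5182,  0.1246, -0.2091]), np.float64(0.85))
shift [246.6  -7.   -0.7] turn [-0.   -0.    0.21]
```

Call:
{"op": "carry_out", "data": {
  "commands": [
    [0.38, [35, -1, 0], [0, 0, 0]],
    [0.38, [55, -1, 0], [0, 0, 0]],
    [0.38, [55, -2, 0], [0, 0, 0]],
    [0.38, [55, -2, 0], [0, 0, 0]],
    [0.38, [46, -1, 0], [0, 0, 0.1]],
    [0.38, [0, 0, 0], [0, 0, 0.11]],
    [0.38, [0, 0, 0], [0, 0, 0]],
    [0.38, [0, 0, 0], [0, 0, 0]]
  ]
}}

```text
time_s: 31.12
ee_pos: [0.5169, 0.124, 0.1245]
eef_rot: [-3.142, 0.0, 1.323]
force: [-0.3, -0.2, -1.0]
grip_width: 0.0584
grip_force: 0.0
```

```bash
python3 - <<'E'
from h import *
d=snap('wrist','w14')
f=fit('pin_fin','wrist',d,(.5175,.1245),.016,.034,-.25);print(f)
go(f[0][0],f[0][1],.028,np.pi/2+f[0][2])
E
```

```text
(array([ 0.5171,  0.1242, -0.3084]), np.float64(0.848))
shift [ 0.2  0.1 96.6] turn [ 0.   -0.    0.06]
```

View pics/w14.png

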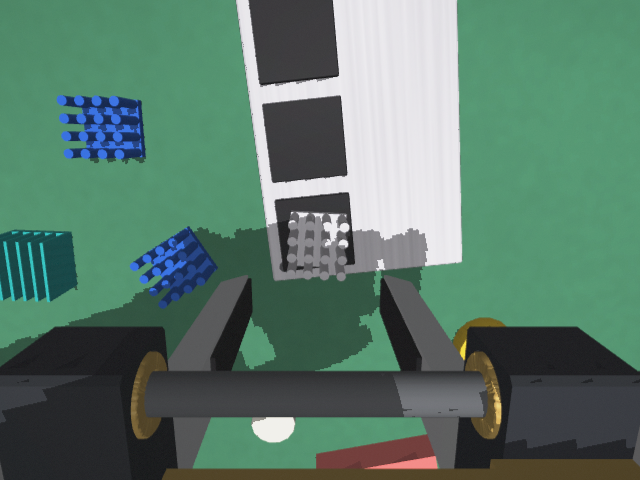

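The pin fin at (320, 245) is centred and nearly square to the fingers.

Call:
{"op": "carry_out", "data": {
  "commands": [
    [0.38, [0, 0, 40], [0, 0, 0.03]],
    [0.38, [0, 0, 40], [0, 0, 0]],
    [0.38, [0, 0, 16.5], [0, 0, 0]],
    [0.38, [0, 0, 0], [0, 0, 0]],
    [1, [0, 0, 0], [0, 0, 0]],
    [1, [0, 0, 0], [0, 0, 0]],
    [1, [0, 0, 0], [0, 0, 0]],
    [1, [0, 0, 0], [0, 0, 0]]
  ],
  "squeeze": 20
}}

```text
time_s: 32.22
ee_pos: [0.5173, 0.1248, 0.0291]
eef_rot: [3.14, -0.001, 1.292]
force: [-1.0, 0.6, 6.9]
grip_width: 0.0376
grip_force: 20.0
```

Call:
{"op": "carry_out", "data": {
  "commands": [
    [1, [0, 0, -10], [0, 0, 0]],
    [1, [0, 0, -35], [0, 0, 0]],
    [1, [0, 0, -35], [0, 0, 0]],
    [1, [0, 0, -17], [0, 0, 0]],
    [1, [0, 0, 0], [0, 0, 0]]
  ]
}}

```text
time_s: 32.85
ee_pos: [0.5171, 0.1247, 0.1257]
eef_rot: [3.14, -0.001, 1.292]
force: [0.0, 0.1, -0.9]
grip_width: 0.0378
grip_force: 20.0
```

```bash
python3 - <<'E'
from h import *
go(.5145,-.1116,.125,np.pi/2-.039)
E
```

```text
shift [-227.9   62.6    0.7] turn [ 0.002 -0.001 -0.24 ]
```

Call:
{"op": "carry_out", "data": {
  "commands": [
    [1, [-30, 8, 0], [0, 0, 0]],
    [1, [-52, 14, 0], [0, 0, 0]],
    [1, [-52, 14, 0], [0, 0, 0]],
    [1, [-52, 14, 0], [0, 0, 0]],
    [1, [-42, 12, 0], [0, 0, -0.12]],
    [1, [0, 0, 0], [0, 0, -0.12]],
    [1, [0, 0, 0], [0, 0, 0]],
    [1, [0, 0, 0], [0, 0, 0]]
  ]
}}

```text
time_s: 33.85
ee_pos: [0.5133, -0.111, 0.1243]
eef_rot: [-3.14, -0.0, 1.53]
force: [-0.4, -0.4, -0.1]
grip_width: 0.0376
grip_force: 20.0
```

```bash
python3 - <<'E'
from h import *
go(.5145,-.1116,.030,np.pi/2-.039)
E
```

```text
shift [-0.5  1.3 94.3] turn [-0.001 -0.    -0.002]
```

Call:
{"op": "carry_out", "data": {
  "commands": [
    [1, [-0.5, 1, 40], [0, 0, 0]],
    [1, [0, 0, 35], [0, 0, 0]],
    [1, [0, 0, 12], [0, 0, 0]],
    [1, [0, 0, 4], [0, 0, 0]],
    [1, [0, 0, 1.5], [0, 0, 0]],
    [1, [0, 0, 0.8], [0, 0, 0]],
    [1, [0, 0, 0.8], [0, 0, 0]],
    [1, [0, 0, 0.5], [0, 0, 0]],
    [1, [0, 0, 0], [0, 0, 0]]
  ]
}}

```text
time_s: 34.98
ee_pos: [0.5146, -0.1121, 0.0305]
eef_rot: [3.142, -0.0, 1.532]
force: [0.3, -0.2, -0.2]
grip_width: 0.0381
grip_force: 20.0
```

Call:
{"op": "carry_out", "data": {
  "commands": [
    [1, [0, 0, 0.5], [0, 0, 0]],
    [1, [0, 0, 0.4], [0, 0, 0]],
    [1, [0, 0, 0], [0, 0, 0]]
  ]
}}

```text
time_s: 35.35
ee_pos: [0.5146, -0.1122, 0.0301]
eef_rot: [3.141, 0.0, 1.532]
force: [-3.3, 0.7, 8.0]
grip_width: 0.0379
grip_force: 20.0
```

Call:
{"op": "carry_out", "data": {
  "commands": [
    [0.38, [0, 0, 0], [0, 0, 0]],
    [0.38, [0, 0, 0], [0, 0, 0]],
    [0.38, [0, 0, 0], [0, 0, 0]],
    [0.38, [0, 0, -30], [0, 0, 0]],
    [0.38, [0, 0, -40], [0, 0, 0]],
    [0.38, [0, 0, -40], [0, 0, 0]],
    [0.38, [50, 0, -20], [0, 0, 0]],
    [0.38, [50, 0, 0], [0, 0, 0]],
    [0.38, [0, 0, 0], [0, 0, 0]]
  ]
}}

```text
time_s: 36.48
ee_pos: [0.5185, -0.0097, 0.1598]
eef_rot: [3.141, -0.0, 1.535]
force: [0.5, -0.5, -0.2]
grip_width: 0.0581
grip_force: 0.0
```

```bash
python3 - <<'E'
from h import *
d=snap('scene')
for t,p in dict(disc_fin=(.507,-.3034),solid_block=(.5096,-.2395),straight_fin=(.512,-.1755),pin_fin=(.5145,-.1116)).items(): print(t,fit(t,'scene',d,p,.017,.034,-.04))
a=cv2.resize(d['img'][220:320,80:290],(798,380),interpolation=cv2.INTER_CUBIC)
b=cv2.resize(d['img'][270:410,320:530],(330,220))
c=np.zeros((600,798,3),np.uint8);c[:380]=a;c[380:,:330]=b;cv2.imwrite('pics/f.png',c)
E
```

```text
disc_fin (array([ 0.5071, -0.305 ,  0.0641]), np.float64(0.872))
solid_block None
straight_fin (array([ 0.5127, -0.1759,  0.0371]), np.float64(0.914))
pin_fin (array([ 0.5145, -0.1116,  0.0396]), np.float64(0.833))
```

View pics/f.png

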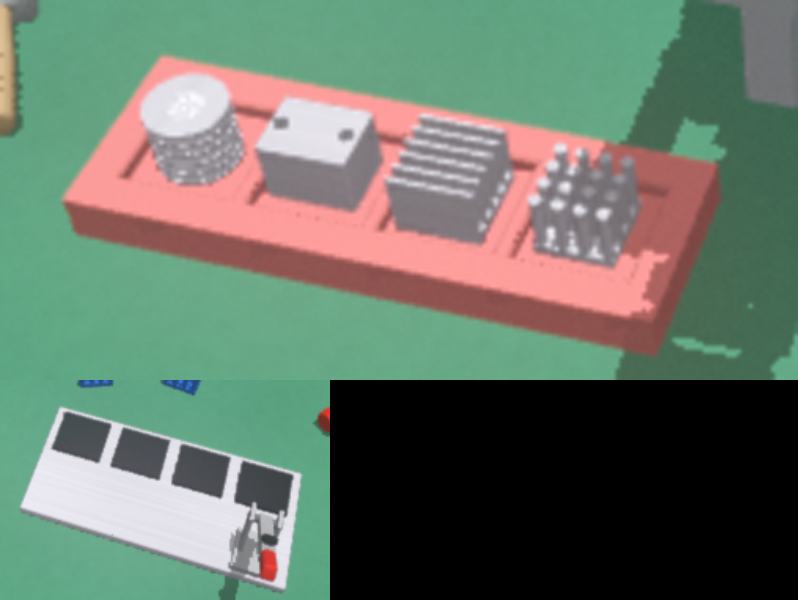

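All four parts sit upright in their pockets: disc (190, 130), block (320, 150), straight fin (450, 180) and pin fin (585, 205). The rack is empty and the clamp is open at (265, 550).

```bash
python3 -c "
from station import ctrl
print(ctrl.hand_in())"
```

```text
the job is handed in; nothing more can be done
None
```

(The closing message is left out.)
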